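Lean-test a carburettor on its tilt stand

TASK

Lean-test the carburettor on the tilt stand: with a fingertip, press down the round thumb pad on the free corner of the plate until the plate's pointer is level with the brass index on the scale, without driving it well past, and keep it there for two seconds so the float can settle. Then ease the plate back up to its level rest under the finger, never letting it snap up, and come clear. Do not touch the carburettor, shift the index or grip or disturb anything else on the bench.

Things in the scene. Friction and masses are not known exactly. Their poses are not given: they have to be found in the camera images.
- thumb_pad: Low domed dark steel button on the plate's free corner, to be pressed: 34 mm across, 6 mm tall. Origin: centre of its flat top, 89 mm above the bench at rest; x along the hinge, z the plate's normal. Hinge axis 181 mm away in +y, 12 mm below. Carburettor 95 mm away in +y, to 165 mm above the plate; scale 55 mm away in -y, its top 108 mm above the bench; pointer blade 32 mm away in +x.
- tilt_plate (a joint): Tilt in rad of the sprung aluminium plate (170 x 198 x 6 mm) about its level hinge: 0 = level, up against its rest stop; grows as the free corner goes down; bottom stop 0.26. Springs push up: at the pad 3 N starts it and 28 N per rad is added, so 6 to 9 N holds it at the index. Let go, it snaps up.
- pointer_tip (a point): Tip of the slim dark steel pointer blade fixed to the plate's corner: 250 mm from the hinge axis and level with it (77 mm above the bench) at rest. It sweeps down in front of the white upright scale: 250 mm x sin(tilt). Short ticks every degree, long ones at 0, 5 and 10.
- index_tip (a point): Point of the brass index on the scale's outer edge, set between 0.10 and 0.19 rad; the point lies where the pointer tip comes when level with it (the two then coincide), 25 to 47 mm below the resting pointer tip. z is up along the sweep. Behind the point, in line with point and hinge axis, sits its 16 x 20 x 18 mm rider block, centred 296 mm from that axis, with a round screw. Do not touch.
- carburettor: Dull aluminium carburettor body bolted to the tilt plate by a flange bracket, bowl off, its float hanging below: about 80 x 75 x 165 mm (height above the plate). Origin: on the plate's top face under its middle. Leave it alone.
- lean_stand: Grey stand bolted to the bench, carrying plate, scale and index; base 210 (x) x 330 x 12 mm, spanning y = -220 to +110 mm. Origin on the bench; hinge axis parallel to x at y = +80 mm, 77 mm high; pad at x = 55, y = -101 mm; pointer and scale face +x at x = 92 mm. Its yaw varies.
- throttle_slide: Loose chrome throttle slide, a hollow cylinder 28 mm across and 40 mm tall standing beside the stand; origin at the centre of its underside. Leave it alone.
- float_bowl: Loose aluminium float bowl, open cup 72 mm across the rim, 42 mm tall; origin at the centre of its underside. Leave it alone.
- screwdriver: Loose flat screwdriver with yellow handle, 200 mm long, 26 mm thick, lying on the bench; origin under its middle, x towards the blade. Leave it alone.
- spanner: Loose steel spanner 170 mm long, 8 mm thick, lying; origin under its middle. Leave it alone.
- parts_bowl: Loose red enamel bowl with small parts, 128 mm across, 42 mm tall; origin at the centre of its underside. Leave it alone.
- jet_block: Loose wooden block of brass jets, 50 x 80 x 27 mm; origin at the centre of its underside. Leave it alone.
- cleaner_can: Loose cleaner can 66 mm across, 170 mm tall; origin at the centre of its underside. Leave it alone.

How it is judged:
On the way:
1. the thumb pad is held down by the fingers with the pointer level with the index (within 6 mm) for 1.8 s (z of pointer_tip in the frame of index_tip between -0.006 and 0.006 m and contact force between thumb_pad and the fingers above 1 N), for 1.8 s.
At the end, for the whole second after the job is handed in: The plate is back level at its rest stop (within 0.015 rad) and still, the index is where it was set (5 mm), and every loose thing is where it stood (15 mm) (value of joint tilt_plate below 0.015 rad and velocity of joint tilt_plate between -0.05 and 0.05 rad/s and distance of index_tip from where it was at the start of the episode below 0.005 m and distance of each of throttle_slide, float_bowl, screwdriver, spanner, parts_bowl, jet_block, cleaner_can from where it was at the start of the episode below 0.015 m); the robot touches nothing.
It fails at once if the pointer is driven more than 12 mm past the index (z of pointer_tip in the frame of index_tip below -0.012 m).
It fails at once if the plate snaps up (faster than 1.5 rad/s) (velocity of joint tilt_plate below -1.5 rad/s).
It fails at once if the carburettor is touched (over 1 N) (contact force between carburettor and the fingers above 1 N or contact force between carburettor and the arm above 1 N).
It fails at once if the index is shifted more than 5 mm (distance of index_tip from where it was at the start of the episode above 0.005 m).
It fails at once if a loose thing on the bench is lifted, carried or moved more than 15 mm (distance of any of throttle_slide, float_bowl, screwdriver, spanner, parts_bowl, jet_block, cleaner_can from where it was at the start of the episode above 0.015 m).
It also fails if it takes over 42 s, if anything falls off the work surface, if the arm or the gripper's body presses on something with over 40 N, if the wrist force passes 120 N, or if a joint passes its speed limit or range.

ROBOT

A 6-joint arm with a two-finger parallel gripper is mounted at the origin on the work surface. World frame = base frame: x ahead of the robot, y to its left, z up, the work surface at z = 0. Lengths are in m, angles in rad, forces in N, time in s.
With the tool pointing down it reaches from about 0.35 to 0.775 m from the base axis. Payload 7.3 kg.
Tool frame: the origin (TCP) lies at the very end of the fingers, on their centre line; the grasp point (between the pads) lies 19 mm behind it (robot.hold_point_z is the distance from the TCP to the grasp point, in m); y points along the fingers, z is the direction in which the jaws open and shut, and the axes are right-handed (so a half turn about y gives the same grasp; the last joint's range is limited). The gripper opens to 92 mm and grips with 3 to 60 N. Pads are 19 mm wide; open, the fingers measure 130 mm over their backs; the gripper's body (75 mm by 190 mm) begins 47 mm behind the grasp point.
Start: joints at [-0.146, 0.342, 1.524, -0, 1.275, -0.146], TCP at [0.525, 0, 0.227] pointing down, gripper open.
Joint ranges: [-2.53, 2.53], [-0.77, 2.02], [0.04, 2.7], [-1, 4.14], [0.28, 2.66], [-3.11, 3.11]. Speed limits (rad/s): [2.57, 2.57, 3.14, 3.14, 3.14, 3.14].

INTERFACE

Orientations are given as [roll, pitch, yaw] about the fixed x, y, z axes, in that order (R = Rz(yaw) Ry(pitch) Rx(roll)).
In Python, from cell import robot gives the robot as it stands.
- The arm moves only by the shell command python3 -m crank 'ROWS' [OPENING] [FORCE]. ROWS is a JSON object of lists of equal length, an entry for each row: "xyz": the shift along the tool's x, y, z in cm, a list of three; "roll": the turn about the tool's y in degrees. A call has 1 to 20 rows; each row shifts and turns the commanded pose from where the row before left it, along the tool's axes as they then stand; what a row does not reach is not made up. A row lasts 1/10 s, in which the tool goes at most 50 mm and 8.59 degrees, less where a joint would pass 70% of its speed; a pose out of reach is approached as far as the arm can. A call is refused whole if a number of a shift passes 5 or a number of a turn 8.59, either way. A call with a gripper value outside its range is refused whole. OPENING is the gripper command: -1 is fully open, 1 is shut, values between are in proportion, set as the call begins (- or left out, the last holds). The fingers move at their own pace and stop on an object; FORCE is the grip in N (left out, the last holds). Time passes only in rows, so rows that do not move let the fingers close. It gives the time, the measured TCP pose, the force and the opening at its end, in the units of the state.
- robot.observe(): the state, without advancing time (a new reading comes with each control period).
- robot.read_camera(name): name is "scene" or "side" or "wrist"; returns the picture (400x640x3 uint8, red, green, blue); there is no depth.
- robot.calibration(name): a dict with "intrinsics" (3x3 intrinsics, pixels), "D" ([k1, k2, p1, p2, k3] as OpenCV has them; the pictures are not rectified), "pose" (4x4, takes a point from camera to world coordinates). Camera axes: x right, y down, z forward; pixel columns grow to the right and rows downward; lengths in m; the calibration is good to about 2 mm. A picture is of the moment at which its call begins: read the wrist's pose just before it. calibration takes no time and is no camera call; for the wrist camera it gives the pose at the moment of the call.
- robot.hand_in(): hands the job in, once; it reports no verdict.
The state is a dict: "time": time; "qpos": joint angles; "qvel": joint speeds; "joint_efforts": joint torques, N m; "tool_pos": TCP position; "tool_rot": TCP orientation; "contact_force": force on the tool from outside, world axes, zero at the start; "torque": the same for the moment, N m; "opening": finger opening in m.
Only numpy, scipy, OpenCV 4.12 (cv2) and the standard library are available. Lean on these libraries where they do the work, as an engineer would, in place of code of your own. Each camera call takes 0.05 s, during which the arm holds its last target.

## Working session

There is one attempt and no reset: what is moved stays moved. The work goes in short steps, Python scripts to look and compute and a shell command to move; the robot and the scene stay as the last step left them, time stands still between calls to the robot, and variables do not carry over. Pictures are saved under pics/ and viewed, and the job is handed in when it is done.

```bash
mkdir -p pics; ls
python3 - <<'E'
from cell import robot
import cv2,numpy as np
np.set_printoptions(precision=4,suppress=True)
s=robot.observe();print({k:(np.round(v,4)) for k,v in s.items()})
for n in ["scene","side","wrist"]:
    c=robot.calibration(n);print(n,c["intrinsics"],c["D"],c["pose"])
    cv2.imwrite(f"pics/{n}0.png",robot.read_camera(n)[:,:,::-1])
E
```

```text
pics
{'time': np.float64(0.0), 'qpos': array([-0.146 ,  0.3427,  1.525 ,  0.    ,  1.2754, -0.146 ]), 'qvel': array([-0.0022,  0.0001, -0.0007,  0.0001, -0.0001,  0.0011]), 'joint_efforts': array([  0.0008, -43.1246, -24.422 ,   0.0718,   0.0559,  -0.0001]), 'tool_pos': array([0.5246, 0.0001, 0.226 ]), 'tool_rot': array([-1.5723,  0.0002, -1.5708]), 'contact_force': array([ 0.0099, -0.5951,  0.8838]), 'torque': array([-0.0025, -0.0008, -0.018 ]), 'opening': np.float64(0.0916)}
scene [[391.1267   0.     324.2671]
 [  0.     391.1267 199.3202]
 [  0.       0.       1.    ]] [0.024 0.    0.    0.    0.   ] [[-0.6548  0.4808 -0.5831  1.2298]
 [ 0.7557  0.4304 -0.4937  0.3956]
 [ 0.0136 -0.7639 -0.6452  0.7852]
 [ 0.      0.      0.      1.    ]]
side [[397.4397   0.     328.3234]
 [  0.     397.4397 195.4046]
 [  0.       0.       1.    ]] [0.0215 0.     0.     0.     0.    ] [[ 0.7661 -0.3651  0.529  -0.0575]
 [-0.6424 -0.4633  0.6105 -0.8998]
 [ 0.0222 -0.8075 -0.5895  0.8003]
 [ 0.      0.      0.      1.    ]]
wrist [[282.4516   0.     315.8858]
 [  0.     282.4516 197.7647]
 [  0.       0.       1.    ]] [-0.0158  0.      0.      0.      0.    ] [[ 1.      0.0004 -0.0019  0.5258]
 [-0.0001 -0.962  -0.2731  0.0731]
 [-0.0019  0.2731 -0.962   0.3846]
 [ 0.      0.      0.      1.    ]]
```

View pics/scene0.png

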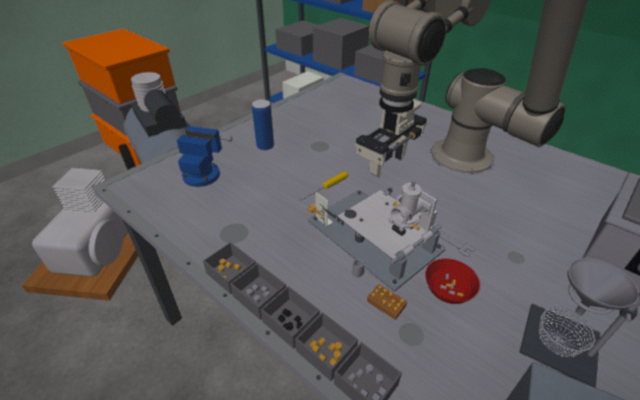

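View pics/side0.png

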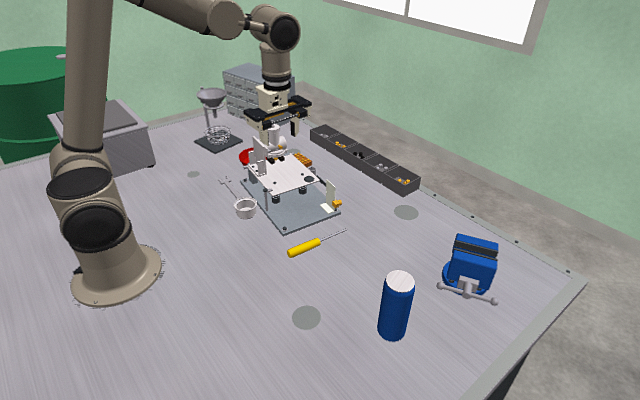

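View pics/wrist0.png

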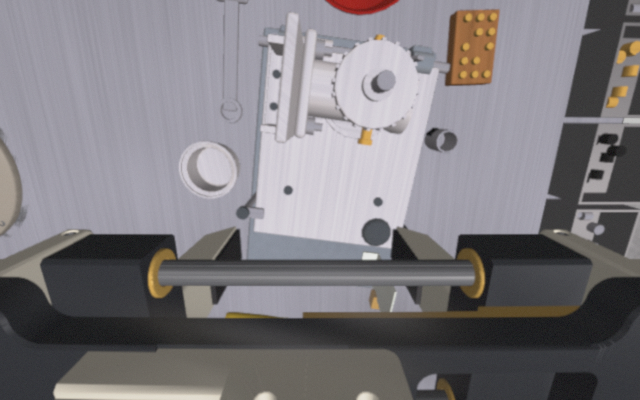

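The wrist picture shows the pad at about (376,231), the carburettor at (375,85), and the index's orange rider at about (376,298). I'll zoom in on these.

Run:
```python
import cv2
for n,(x,y,w,h) in {"scene0":(295,170,160,120),"side0":(230,130,130,100),"wrist0":(230,180,200,150)}.items():
    im=cv2.imread(f"pics/{n}.png")[y:y+h,x:x+w]
    cv2.imwrite(f"pics/{n}_z.png",cv2.resize(im,(800,int(800*h/w)),interpolation=cv2.INTER_CUBIC)[:600])
```

```text
(no output)
```

View pics/scene0_z.png

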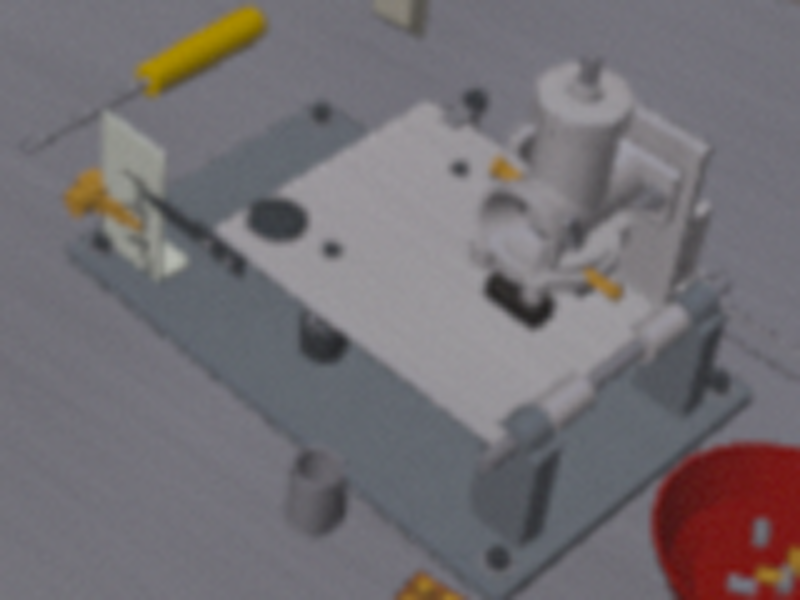

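View pics/side0_z.png

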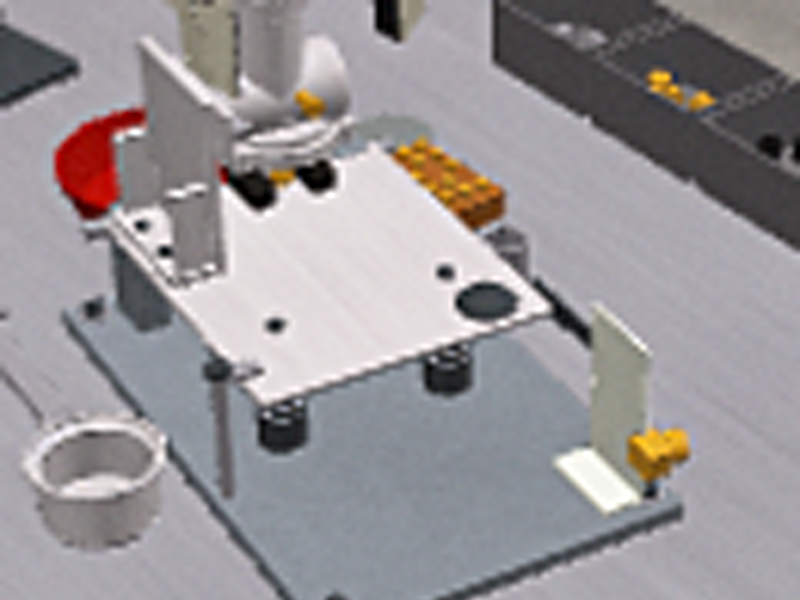

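View pics/wrist0_z.png

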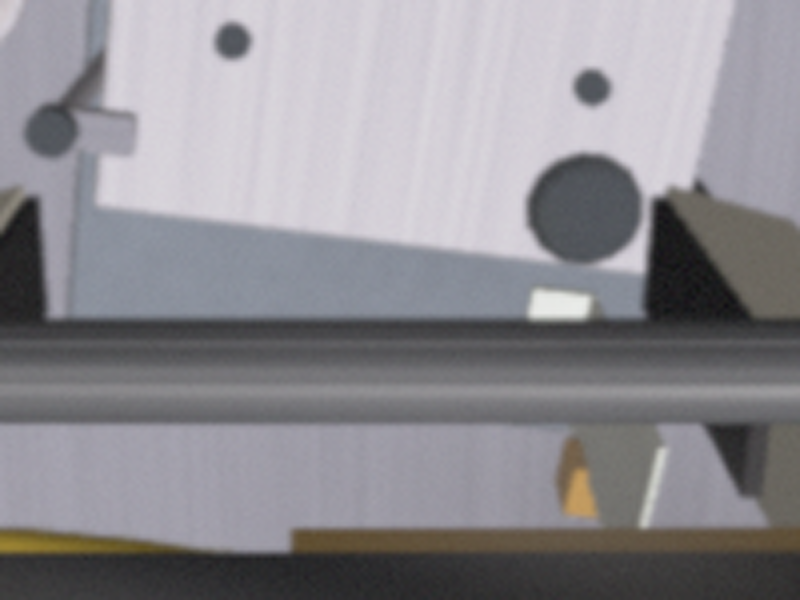

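```bash
cat > h.py <<'E'
import numpy as np,cv2
from cell import robot
from scipy.optimize import least_squares
np.set_printoptions(precision=4,suppress=True)
def proj(c,P):
    T=np.linalg.inv(c["pose"]);return cv2.projectPoints(np.atleast_2d(P).astype(float),cv2.Rodrigues(T[:3,:3])[0],T[:3,3],c["intrinsics"],np.array(c["D"],float))[0][:,0]
def stand(p,P):
    c,s=np.cos(p[2]),np.sin(p[2]);return np.atleast_2d(P)@np.array([[c,-s,0],[s,c,0],[0,0,1]]).T+[p[0],p[1],0]
Z={"scene":(5,295,170),"side":(800/130,230,130),"wrist":(4,230,180)}
def px(n,u,v):
    k,x,y=Z[n];return np.array([(u+.5)/k-.5+x,(v+.5)/k-.5+y])
E
python3 - <<'E'
from h import *
C={n:robot.calibration(n) for n in Z}
# triangulate pad
uv={"scene":px("scene",278,219),"side":px("side",488,300),"wrist":px("wrist",585,208)}
r=least_squares(lambda X:np.concatenate([proj(C[n],X)[0]-uv[n] for n in uv]),[.6,0,.09])
print("pad",r.x,r.fun)
obs=[("scene",278,219,(.055,-.101,.089)),("side",488,300,(.055,-.101,.089)),("wrist",585,208,(.055,-.101,.089)),
("scene",127,175,(.092,-.170,.077)),("scene",68,255,(.105,-.22,.012)),("scene",750,397,(-.105,.11,.012)),("side",682,508,(.105,-.22,.012)),("side",64,317,(-.105,.11,.012)),("scene",490,598,(.105,.11,.012))]
f=lambda p:np.concatenate([proj(C[n],stand(p,P))[0]-px(n,u,v) for n,u,v,P in obs])
r=least_squares(f,[.55,.1,-.1],loss='soft_l1');p=r.x;print("stand",p,f(p).reshape(-1,2))
print("pad model",stand(p,[.055,-.101,.089]),"pointer",stand(p,[.092,-.17,.077]))
np.save("p.npy",p)
a=np.linspace(.08,.2,13);P=np.c_[a*0+.092,.08-.25*np.cos(a),.077-.25*np.sin(a)]
q=proj(C["scene"],stand(p,P));print(np.c_[a,(q-[295,170]+.5)*5-.5])
E
```

```text
pad [ 0.5937 -0.0515  0.0859] [-0.0146 -0.5728  0.2477  0.3685  0.0941 -0.2361]
stand [ 0.5544  0.0563 -0.1543] [[ 0.0469 -1.6012]
 [ 0.1978 -0.3349]
 [ 0.2084  1.161 ]
 [ 2.871   3.1515]
 [-0.1108 -2.9792]
 [ 1.7244 -0.3642]
 [ 0.6481 -0.173 ]
 [ 0.4626 -1.5921]
 [ 0.6878  0.5367]]
pad model [[ 0.5933 -0.0519  0.089 ]] pointer [[ 0.6192 -0.1258  0.077 ]]
[[  0.08   141.8773 218.5608]
 [  0.09   142.0723 222.0885]
 [  0.1    142.2957 225.6271]
 [  0.11   142.5474 229.1762]
 [  0.12   142.8273 232.7356]
 [  0.13   143.1352 236.3051]
 [  0.14   143.471  239.8845]
 [  0.15   143.8345 243.4735]
 [  0.16   144.2258 247.0719]
 [  0.17   144.6445 250.6795]
 [  0.18   145.0906 254.2961]
 [  0.19   145.5641 257.9213]
 [  0.2    146.0647 261.5551]]
```

Three views put the pad at (0.5937, -0.0515, 0.086) against 0.089 expected, and the stand's yaw is about -0.15. I'll raise the arm, shut the gripper and move over the pad. Then I'll turn it about half a turn so the camera and body stay away from the carburettor.

```bash
python3 -m crank '{"xyz":[[0,-1,0],[0,-1.5,0],[0,-1.5,0],[0.7,0,0.8],[0.9,0,1.0],[0.9,0,1.0],[0.9,0,1.0],[0.9,0,1.0],[0.9,0,1.0],[0.8,0,0.9],[0,0,0],[0,0,0]],"roll":[0,0,0,0,0,0,0,0,0,0,0,0]}' 1 20
python3 -m crank '{"xyz":[[0,0,0],[0,0,0],[0,0,0]],"roll":[8.5,8.5,8.5]}'
python3 - <<'E'
from h import *
print(robot.observe()["qpos"])
cv2.imwrite("pics/w1.png",robot.read_camera("wrist")[:,:,::-1])
E
```

```text
time: 1.35
tool_pos: [0.5919, -0.0604, 0.2656]
tool_rot: [-1.573, 0.001, -1.572]
contact_force: [-0.0, -0.4, 0.6]
opening: 0.0021
time: 1.65
tool_pos: [0.5916, -0.0596, 0.2666]
tool_rot: [-1.571, 0.0, -2.022]
contact_force: [0.0, 0.1, -0.4]
opening: 0.0003
[-0.2293  0.448   1.2505  0.0001  1.4436  0.2215]
```

View pics/w1.png

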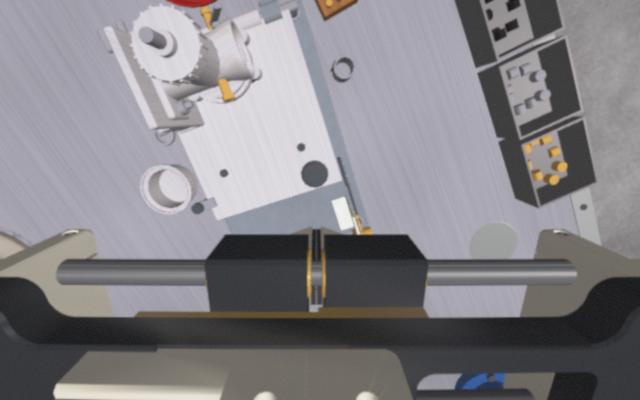

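The turn goes the right way, with q6 rising. The pad is at (314,174), and the finger column is at (317,240-310). I'll finish the turn.

```bash
python3 -m crank '{"xyz":[[0,0,0],[0,0,0],[0,0,0],[0,0,0],[0,0,0],[0,0,0],[0,0,0],[0,0,0],[0,0,0],[0,0,0],[0,0,0],[0,0,0],[0,0,0],[0,0,0],[0,0,0],[0,0,0],[0,0,0],[0,0,0],[0,0,0]],"roll":[8.5,8.5,8.5,8.5,8.5,8.5,8.5,8.5,8.5,8.5,8.5,8.5,8.5,8.5,8.5,8.5,8.5,0,0]}'
python3 - <<'E'
from h import *
s=robot.observe();print(s["qpos"],s["contact_force"])
c=robot.calibration("wrist");p=np.load("p.npy");print(c["pose"])
cv2.imwrite("pics/w2.png",robot.read_camera("wrist")[:,:,::-1])
cv2.imwrite("pics/s2.png",cv2.resize(robot.read_camera("scene")[150:270,280:440,::-1],(800,600),interpolation=cv2.INTER_CUBIC))
print(proj(c,stand(p,[[.055,-.101,.089],[.092,-.17,.077]])))
E
```

```text
time: 3.6
tool_pos: [0.5918, -0.0598, 0.2667]
tool_rot: [-1.571, -0.0, 1.751]
contact_force: [-0.6, -0.0, -0.2]
opening: 0.0006
[-0.2295  0.4482  1.2499  0.0001  1.4436  2.7318] [-0.5999 -0.0185 -0.1747]
[[-0.9838 -0.1722 -0.0495  0.606 ]
 [-0.1792  0.9467  0.2678 -0.1325]
 [ 0.0008  0.2724 -0.9622  0.4251]
 [ 0.      0.      0.      1.    ]]
[[314.1138 187.0669]
 [303.7349 121.588 ]]
```

View pics/w2.png

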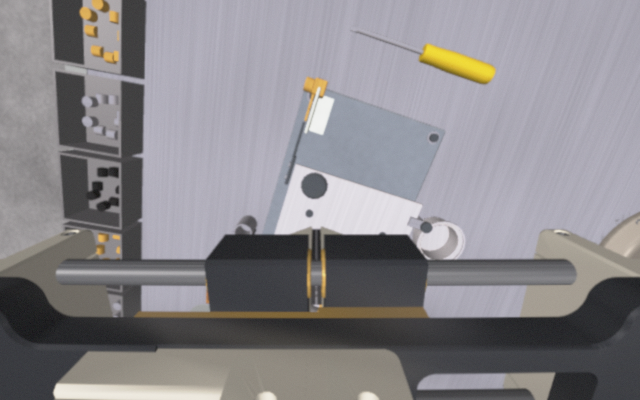

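View pics/s2.png

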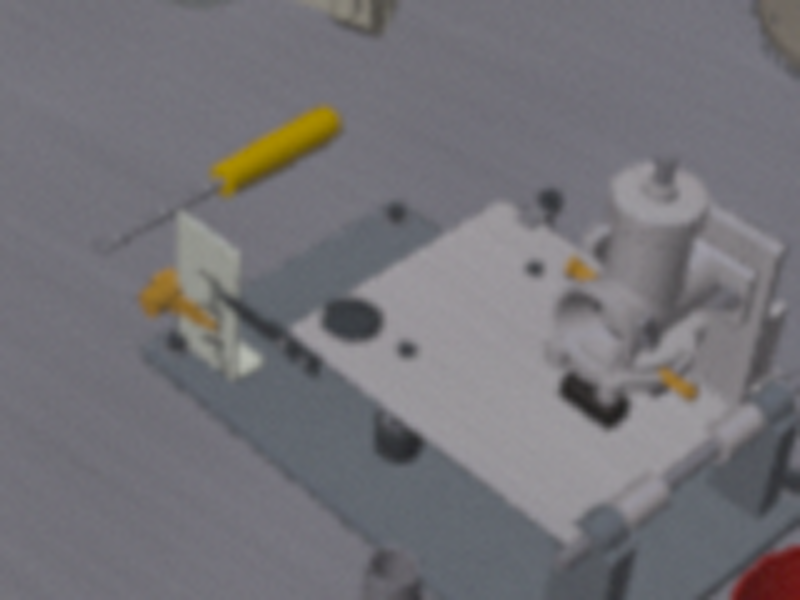

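Run:
```python
from h import *
c=robot.calibration("wrist");cs=robot.calibration("scene");cd=robot.calibration("side")
im=cv2.imread("pics/w2.png")
p=np.load("p.npy")
cv2.imwrite("pics/w2z.png",cv2.resize(im[70:190,260:360],(666,800//1)[0:1]+(799,),interpolation=cv2.INTER_CUBIC)[:600])
# refit with all pad/base corners incl wrist
for a in (.09,.105,.12,.135):
    P=stand(p,[[.092,.08-r*np.cos(a),.077-r*np.sin(a)] for r in (.25,.296)])
    q=proj(cs,P);print(a,"scene s2",((q-[280,150]+.5)*5-.5).ravel(),"side z0",((proj(cd,P)-[230,130]+.5)*800/130-.5).ravel(),"wristz",((proj(c,P)-[260,70]+.5)*6.66-.5).ravel())
P=stand(p,[[.092,.08-r,.077] for r in (.22,.23,.24,.25,.26,.27)])
print(((proj(cs,P)-[280,150]+.5)*5-.5)); print(((proj(c,P)-[260,70]+.5)*6.66-.5))
```

```text
0.09 scene s2 [217.0723 322.0885 165.1483 285.5448] side z0 [615.373  397.2773 662.0216 450.0439] wristz [297.038  350.8631 375.544  111.0663]
0.105 scene s2 [217.418  327.4003 165.6677 291.7524] side z0 [614.8361 402.7208 661.2628 456.5137] wristz [297.1998 352.4284 374.7752 115.8934]
0.12 scene s2 [217.8273 332.7356 166.2575 297.9815] side z0 [614.2459 408.0791 660.4389 462.8737] wristz [297.2662 354.2433 373.912  120.9478]
0.135 scene s2 [218.2996 338.0936 166.9171 304.2314] side z0 [613.6029 413.351  659.5507 469.1227] wristz [297.24   356.2998 372.9582 126.2199]
[[252.2354 319.2634]
 [240.1446 309.6575]
 [228.1853 300.1561]
 [216.3552 290.7575]
 [204.6521 281.46  ]
 [193.074  272.2618]]
[[242.1123 507.4424]
 [259.1159 454.8   ]
 [276.3749 401.388 ]
 [293.8938 347.1939]
 [311.6768 292.2052]
 [329.7283 236.4097]]
```

View pics/w2z.png

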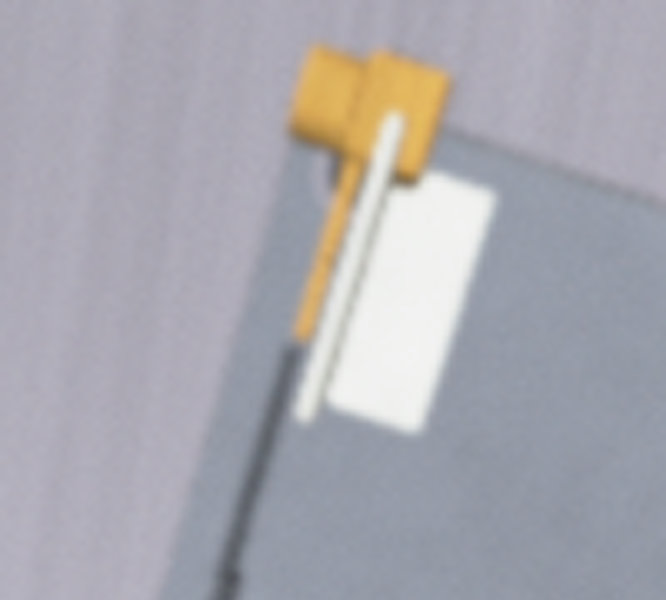

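The wrist view shows the pointer tip at (290,345) in the zoom, against (294,347) predicted, with the brass tip just beyond it. The model holds, and the index angle is about 0.105 rad. I'll descend to just above the pad.

```bash
python3 -m crank '{"xyz":[[0,1,0],[0,2,0],[0,2,0],[0,2,0],[0,2,0],[0,2,0],[0,2,0],[0,1.5,0],[0,1,0],[0,0.7,0],[0,0,0],[0,0,0]],"roll":[0,0,0,0,0,0,0,0,0,0,0,0]}'
python3 - <<'E'
from h import *
cv2.imwrite("pics/s3.png",cv2.resize(robot.read_camera("scene")[150:270,280:440,::-1],(800,600),interpolation=cv2.INTER_CUBIC))
cv2.imwrite("pics/d3.png",cv2.resize(robot.read_camera("side")[110:235,220:386,::-1],(797,600),interpolation=cv2.INTER_CUBIC))
E
```

```text
time: 4.9
tool_pos: [0.5924, -0.06, 0.1052]
tool_rot: [-1.572, 0.0, 1.746]
contact_force: [-0.3, 0.4, 0.4]
opening: 0.0004
```

View pics/s3.png

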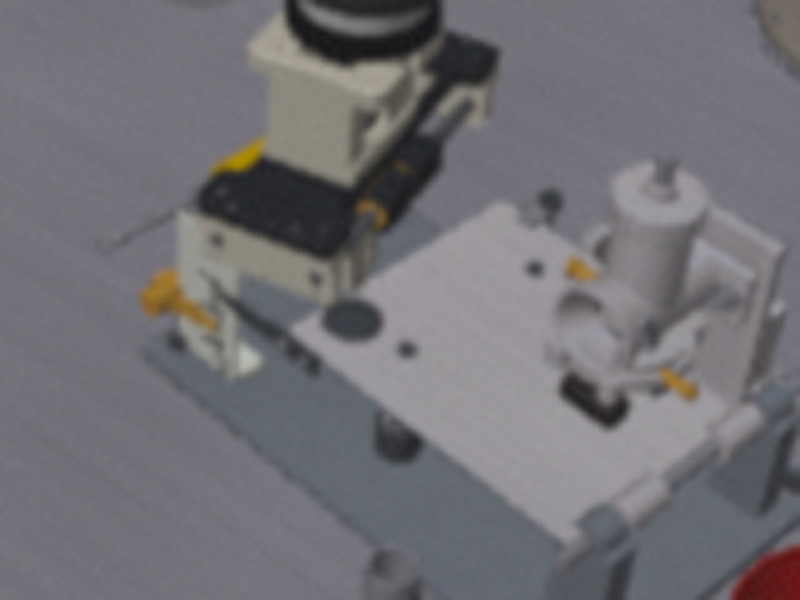

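View pics/d3.png

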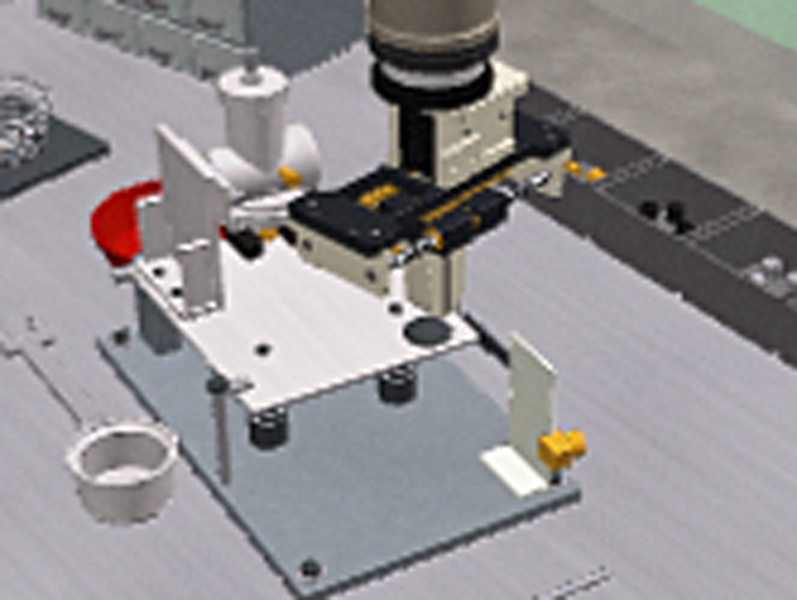

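The fingers hang above the pad in both views, the carburettor is clear, and the pointer and index stay visible in the scene camera. Next I'll come down onto the pad in small steps.

```bash
python3 -m crank '{"xyz":[[0,0.4,0],[0,0.4,0],[0,0.3,0],[0,0.2,0],[0,0.2,0],[0,0,0]],"roll":[0,0,0,0,0,0]}'
python3 -m crank '{"xyz":[[0,0.2,0],[0,0.2,0],[0,0.2,0],[0,0.2,0],[0,0,0],[0,0,0]],"roll":[0,0,0,0,0,0]}'
python3 - <<'E'
from h import *
cv2.imwrite("pics/s4.png",cv2.resize(robot.read_camera("scene")[190:235,290:350,::-1],(800,600),interpolation=cv2.INTER_CUBIC))
print(robot.observe()["contact_force"],robot.observe()["tool_pos"])
E
```

```text
time: 5.6
tool_pos: [0.592, -0.06, 0.0895]
tool_rot: [-1.571, -0.0, 1.745]
contact_force: [-0.5, 0.0, -0.4]
opening: 0.0007
time: 6.2
tool_pos: [0.5921, -0.0603, 0.0819]
tool_rot: [-1.571, 0.0, 1.745]
contact_force: [-1.0, -2.0, 4.0]
opening: 0.0003
[-1.0294 -2.6146  4.0865] [ 0.5922 -0.0602  0.0819]
```

View pics/s4.png

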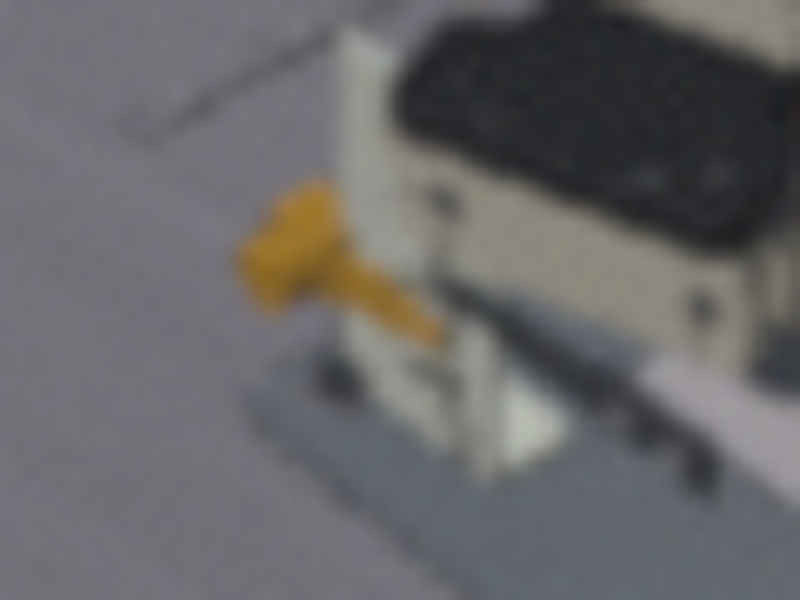

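Contact is made at 4 N. The pointer tip is at (445,283) and the brass tip at (442,338) in the zoom, so about 0.06 rad remains. I'll go 9 mm further.

```bash
python3 -m crank '{"xyz":[[0,0.2,0],[0,0.2,0],[0,0.2,0],[0,0.2,0],[0,0.1,0],[0,0,0],[0,0,0]],"roll":[0,0,0,0,0,0,0]}'
python3 - <<'E'
from h import *
cv2.imwrite("pics/s5.png",cv2.resize(robot.read_camera("scene")[190:235,290:350,::-1],(800,600),interpolation=cv2.INTER_CUBIC))
im=robot.read_camera("wrist")[:,:,::-1];cv2.imwrite("pics/w5.png",im)
print(robot.observe()["contact_force"],robot.observe()["tool_pos"])
E
```

```text
time: 6.95
tool_pos: [0.5922, -0.0602, 0.073]
tool_rot: [-1.571, 0.001, 1.745]
contact_force: [-1.4, -2.0, 5.7]
opening: 0.0004
[-1.7169 -2.386   5.6727] [ 0.5922 -0.0602  0.073 ]
```

View pics/s5.png

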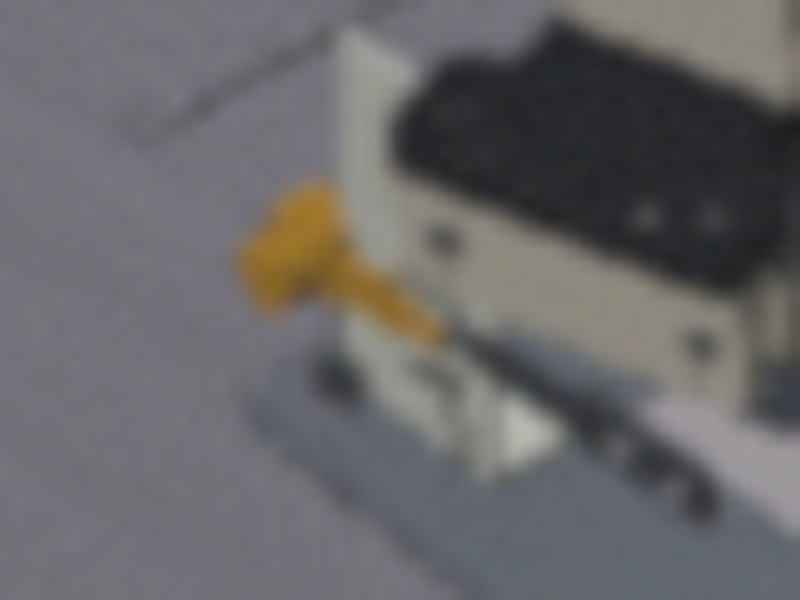

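View pics/w5.png

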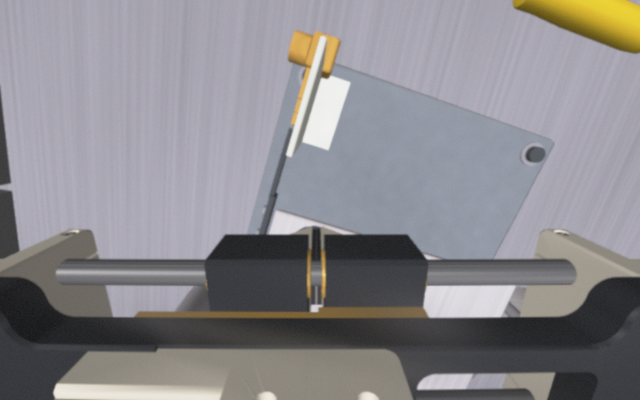

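The pointer line runs about 15 zoom pixels above the brass line, roughly 3-4 mm. I'll go down a last 3 mm.

```bash
python3 -m crank '{"xyz":[[0,0.1,0],[0,0.1,0],[0,0.1,0],[0,0,0],[0,0,0]],"roll":[0,0,0,0,0]}'
python3 - <<'E'
from h import *
cv2.imwrite("pics/s6.png",cv2.resize(robot.read_camera("scene")[190:235,290:350,::-1],(800,600),interpolation=cv2.INTER_CUBIC))
cv2.imwrite("pics/d6.png",cv2.resize(robot.read_camera("side")[170:215,300:360,::-1],(800,600),interpolation=cv2.INTER_CUBIC))
print(robot.observe()["contact_force"],robot.observe()["tool_pos"])
E
```

```text
time: 7.55
tool_pos: [0.5922, -0.0601, 0.0701]
tool_rot: [-1.571, 0.0, 1.745]
contact_force: [-1.8, -2.6, 5.7]
opening: 0.0004
[-1.9239 -2.8995  6.0622] [ 0.5922 -0.0602  0.0701]
```

View pics/s6.png

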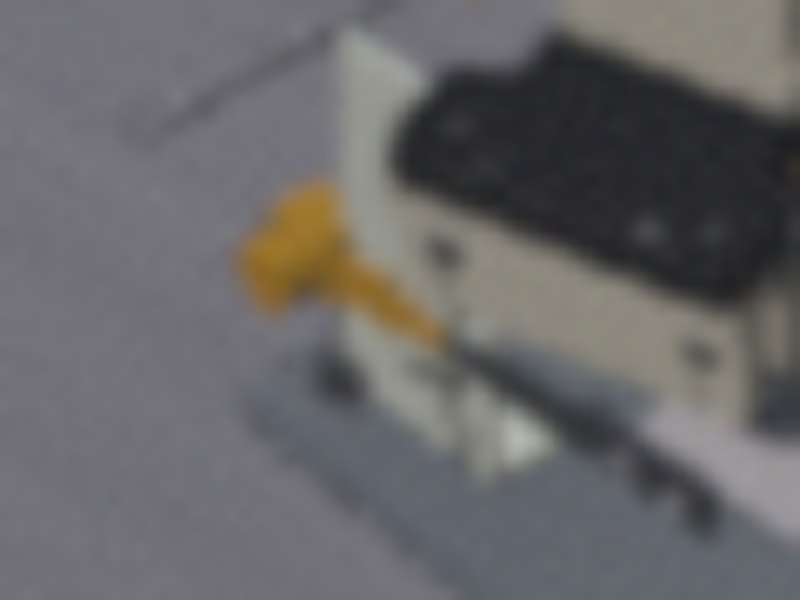

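View pics/d6.png

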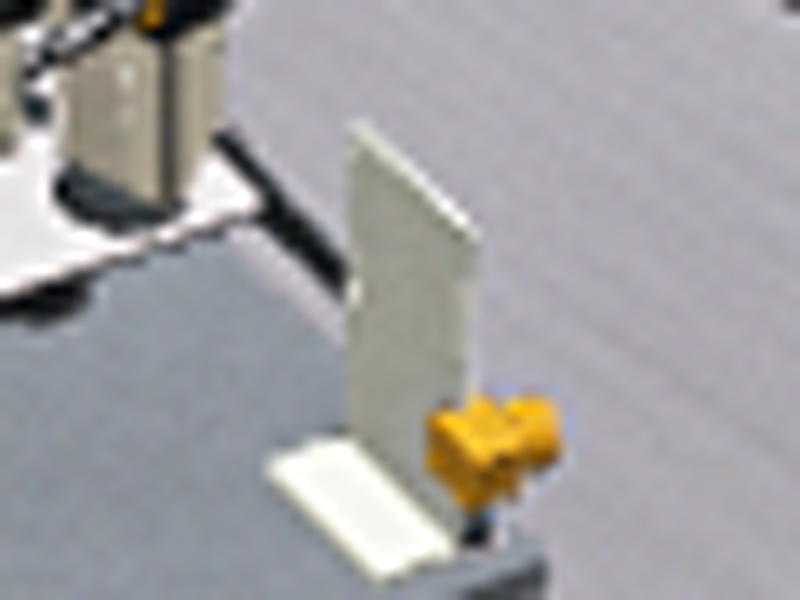

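The pointer at (450,345) is now in line with the brass point at (438,340), and the geometry gives a tilt of about 0.105. I'll hold.

```bash
python3 -m crank '{"xyz":[[0,0,0],[0,0,0],[0,0,0],[0,0,0],[0,0,0],[0,0,0],[0,0,0],[0,0,0],[0,0,0],[0,0,0],[0,0,0],[0,0,0],[0,0,0],[0,0,0],[0,0,0],[0,0,0],[0,0,0],[0,0,0],[0,0,0],[0,0,0]],"roll":[0,0,0,0,0,0,0,0,0,0,0,0,0,0,0,0,0,0,0,0]}'
python3 - <<'E'
from h import *
cv2.imwrite("pics/s7.png",cv2.resize(robot.read_camera("scene")[190:235,290:350,::-1],(800,600),interpolation=cv2.INTER_CUBIC))
E
python3 -m crank '{"xyz":[[0,0.05,0],[0,0,0],[0,0,0],[0,0,0],[0,0,0],[0,0,0],[0,0,0],[0,0,0],[0,0,0],[0,0,0],[0,0,0],[0,0,0],[0,0,0],[0,0,0],[0,0,0],[0,0,0],[0,0,0],[0,0,0],[0,0,0],[0,0,0]],"roll":[0,0,0,0,0,0,0,0,0,0,0,0,0,0,0,0,0,0,0,0]}'
```

```text
time: 9.65
tool_pos: [0.5922, -0.0602, 0.0701]
tool_rot: [-1.571, 0.0, 1.745]
contact_force: [-1.5, -2.2, 6.3]
opening: 0.0006
time: 11.7
tool_pos: [0.5922, -0.0601, 0.0696]
tool_rot: [-1.571, 0.0, 1.745]
contact_force: [-0.7, -2.6, 6.5]
opening: 0.0003
```

View pics/s7.png

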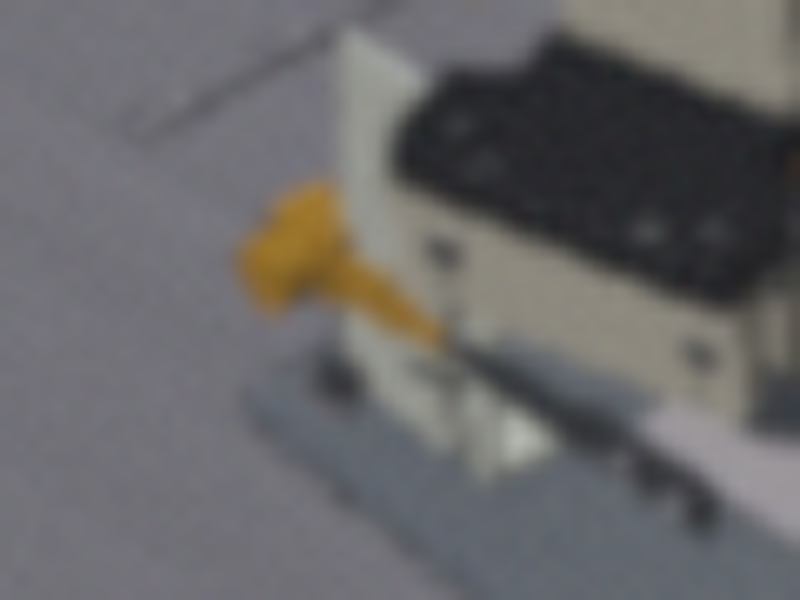

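Pointer and index stayed in line for 4 s. Next I'll ease up slowly at 2 cm/s (about 0.11 rad/s) until the plate is level, then come clear.

```bash
python3 -m crank '{"xyz":[[0,-0.1,0],[0,-0.2,0],[0,-0.2,0],[0,-0.2,0],[0,-0.2,0],[0,-0.2,0],[0,-0.2,0],[0,-0.2,0],[0,-0.2,0],[0,-0.1,0],[0,-0.1,0],[0,-0.1,0],[0,-0.1,0],[0,-0.1,0],[0,0,0]],"roll":[0,0,0,0,0,0,0,0,0,0,0,0,0,0,0]}'
python3 -m crank '{"xyz":[[0,-0.3,0],[0,-0.5,0],[0,-1,0],[0,-1.5,0],[0,-2,0],[0,-2,0],[0,-2,0],[0,-2,0],[0,-2,0],[0,-1.5,0],[0,0,0],[0,0,0]],"roll":[0,0,0,0,0,0,0,0,0,0,0,0]}'
python3 - <<'E'
from h import *
cv2.imwrite("pics/s8.png",cv2.resize(robot.read_camera("scene")[150:270,280:440,::-1],(800,600),interpolation=cv2.INTER_CUBIC))
cv2.imwrite("pics/d8.png",robot.read_camera("side")[:,:,::-1])
s=robot.observe();print(s["contact_force"],s["tool_pos"])
a=cv2.imread("pics/s2.png").astype(int);b=cv2.imread("pics/s8.png").astype(int);print("pointer/index area diff",abs(a-b)[200:600,:300].mean(),abs(a-b)[350:600].mean())
E
```

```text
time: 13.2
tool_pos: [0.5917, -0.0595, 0.0909]
tool_rot: [-1.57, -0.001, 1.745]
contact_force: [0.0, 0.3, -0.1]
opening: 0.0003
time: 14.4
tool_pos: [0.5919, -0.06, 0.2395]
tool_rot: [-1.571, 0.0, 1.745]
contact_force: [-0.3, 0.2, -0.5]
opening: 0.0005
[ 0.0249  0.7129 -0.7917] [ 0.5915 -0.0599  0.2383]
pointer/index area diff 1.0002833333333334 1.0135433333333332
```

View pics/s8.png

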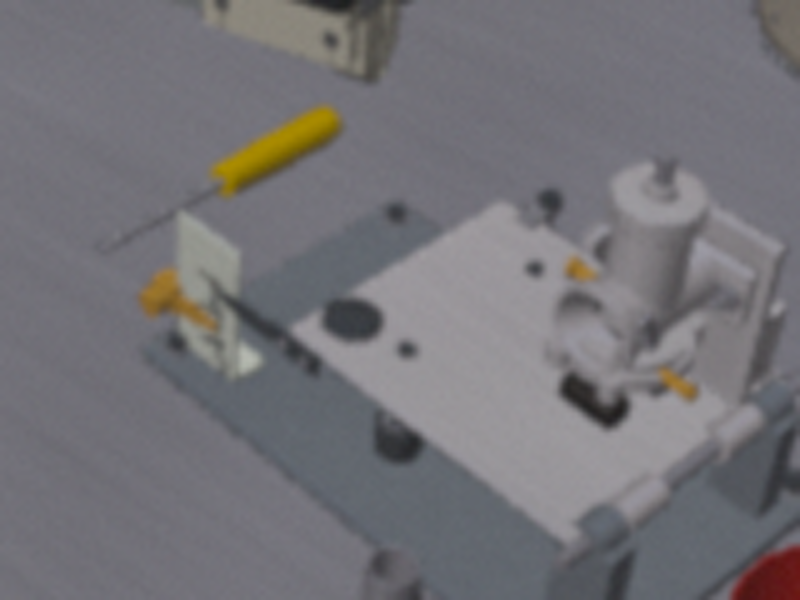

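View pics/d8.png

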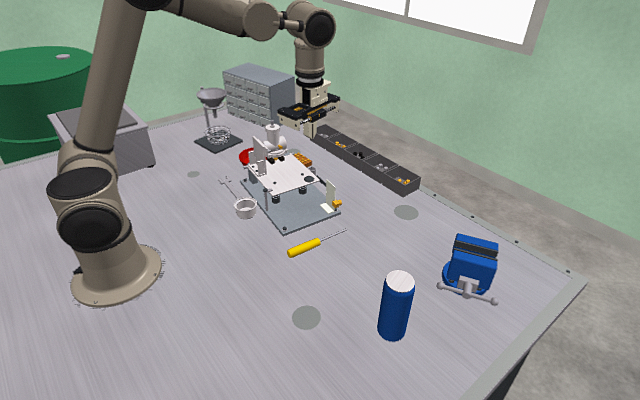

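The plate is level again. The pointer (203,273) and index (217,327) sit where they started, all loose things are in place, and the robot is clear.

```bash
python3 -c "
from cell import robot
print(robot.hand_in())"
```

```text
the job is handed in; nothing more can be done
None
```

I pressed the thumb pad with the shut fingertips until the pointer lined up with the brass index, at about 0.105 rad and 6 N. I held it there for about 4 s, then eased the plate up under the finger at about 2 cm/s and came clear. The job was handed in at about 14.5 s, and no verdict is reported.

**During the hold:** The scene-camera pictures showed the pointer in line with the index point. I judged this by eye; the force (6.1–6.5 N) and tool height agreed with it.

**After easing up:** The contact force was back to zero. The scene picture matched the one taken before pressing to within noise, so the plate is level and the index is unmoved. The loose things in view looked to be where they stood, and the robot was touching nothing.

**Checks that disagreed:**
- I measured the pad's height as 86 mm against the 89 mm given.
- In the scene view, the resting pointer tip seemed to be about 4 pixels from where the stand fit put it. The wrist view, which agreed with the fit, suggested that the dark 0 tick on the scale was lengthening the pointer's line.

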